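# Tap-test three stone blanks, widest first

### The arm

A 6-joint arm with a two-finger parallel gripper is mounted at the origin on the work surface. World frame = base frame: x ahead of the robot, y to its left, z up, the work surface at z = 0. Lengths are in mm, angles in rad, forces in N, time in s.
With the tool pointing down it reaches from about 275 to 1000 mm from the base axis. Payload 8.4 kg.
Tool frame: the origin (TCP) lies midway between the tips of the shut fingers; the grasp point (between the pads) lies behind it (r.pinch_z is the z of the grasp point in the tool frame, in mm); z points along the fingers, y is the direction in which the jaws open and shut (so a half turn about z gives the same grasp; the last joint's range is limited). The gripper opens to 85 mm and grips with 20 to 120 N. Pads are 22 mm wide; open, the fingers measure 114 mm over their backs; the gripper's body (76 mm by 85 mm) begins 54 mm behind the grasp point. The pads swing forward as they close: fully open they stand 13 mm farther back than shut.
Start: joints at [-1.268, 0.353, 1.633, -0, 1.155, -0.002], TCP at [187.562, -596.195, 231.281] pointing down, gripper open.
Joint ranges: [-2.63, 2.63], [-0.92, 2.1], [0.06, 2.66], [-1.3, 4.44], [0, 2.69], [-3.02, 3.02]. Speed limits (rad/s): [2.22, 2.22, 2.79, 3.14, 3.14, 3.14].

### API

Orientations are given as [roll, pitch, yaw] about the fixed x, y, z axes, in that order (R = Rz(yaw) Ry(pitch) Rx(roll)).
In Python, from rig import r, optics, ticket gives the robot as it stands.
- The arm moves only by the shell command python3 -m jog 'ROWS' [FORCE]. ROWS is text: rows parted by semicolons, each of 7 numbers parted by spaces: the closure in counts, from 0 (fully open) to 255 (shut), then the shift along the tool's x, y, z in mm, then the turn, a rotation vector about the tool's x, y, z in degrees. A call has 1 to 5 rows; each row shifts and turns the pose as measured when the row begins, along the tool's axes as they then stand; what a row does not reach is not made up. A row lasts 1/12 s, in which the tool goes at most 41.7 mm and 7.16 degrees, less where a joint would pass 70% of its speed; a pose out of reach is approached as far as the arm can. A call with a gripper value outside its range is refused whole. The fingers move at their own pace and stop on an object; FORCE is the grip in N (left out, the last holds). Time passes only in rows, so rows that do not move let the fingers close. It gives the time, the measured TCP pose, the force and the opening at its end, in the units of the state.
- r.sense(): the state, without advancing time (a new reading comes with each control period).
- optics.grab_frame(name): name is "scene" or "side" or "wrist"; returns the picture (400x640x3 uint8, red, green, blue); there is no depth.
- optics.camera_info(name): a dict with "fx", "fy", "cx", "cy" (pixels), "world_from_camera" (4x4, takes a point from camera to world coordinates). Camera axes: x right, y down, z forward; pixel columns grow to the right and rows downward; lengths in mm; the calibration is good to about 2 mm. The wrist camera is an equidistant fisheye: a pixel r from the principal point sees the ray r / f radians off the axis. A picture is of the moment at which its call begins: read the wrist's pose just before it. camera_info takes no time and is no camera call; for the wrist camera it gives the pose at the moment of the call.
- ticket.sign_off(): hands the job in, once; it reports no verdict.
The state is a dict: "clock": time; "qpos": joint angles; "qvel": joint speeds; "joint_efforts": joint torques, N m; "eef_pos": TCP position; "tcp_rot": TCP orientation; "contact_force": force on the tool from outside, world axes, zero at the start; "wrist_torque": the same for the moment, N m; "opening": opening from 0.0 (shut) to 1.0 (fully open).
Only numpy, scipy, OpenCV 4.12 (cv2) and the standard library are available. Lean on these libraries where they do the work, as an engineer would, in place of code of your own. Each camera call takes 0.05 s, during which the arm holds its last target.

### The job

Tap-test the three round stone blanks that lie on the test rests: with the fingertips tap each one lightly on top so that its pad sinks about halfway and stays there, never to the stop, beginning with the widest blank, then the middle-sized one, then the narrowest. Touch no blank before its turn, do not lift, tip or shift any of them on its pad, and leave the loose blank on the bench, the basin, the jar and the brush where they are.

Things in the scene. Friction and masses are not known exactly. Their poses are not given: they have to be found in the camera images.
- blank_large: the widest of the three stone blanks on test rests: a loose polished grey-green disc, 70 mm in diameter, 22 mm thick, lying flat on its rest's pad, within 4 mm of the pad's middle. Origin at the centre of its underside, z up; its top is 22 mm higher. Starting height of its top above the bench: 80 mm. Tap near the middle of its top: far off it, it tips
- pad_large_top (a point): centre of the top of the rubber pad under the widest blank, 58 mm above the bench at the start. The three rests are alike: aluminium foot 72 mm across, bolted down, collar 44 mm across and 30 mm high, and on top a round black rubber pad 40 mm across on a steel stem
- pad_large (a joint): how far the pad under the widest blank has sunk, in m: 0 as it starts (up), 0.018 at its bottom stop. It moves straight down, held by friction (no spring): a push of 2 to 6 N sinks it as far as the finger goes, and it stays there. Halfway is 0.009
- blank_medium: the middle-sized of the three stone blanks on test rests: a loose polished grey-green disc, 54 mm in diameter, 22 mm thick, lying flat on its rest's pad, within 4 mm of the pad's middle. Origin at the centre of its underside, z up; its top is 22 mm higher. Starting height of its top above the bench: 80 mm. Tap near the middle of its top: far off it, it tips
- pad_medium_top (a point): centre of the top of the rubber pad under the middle-sized blank, 58 mm above the bench at the start. The three rests are alike: aluminium foot 72 mm across, bolted down, collar 44 mm across and 30 mm high, and on top a round black rubber pad 40 mm across on a steel stem
- pad_medium (a joint): how far the pad under the middle-sized blank has sunk, in m: 0 as it starts (up), 0.018 at its bottom stop. It moves straight down, held by friction (no spring): a push of 2 to 6 N sinks it as far as the finger goes, and it stays there. Halfway is 0.009
- blank_small: the narrowest of the three stone blanks on test rests: a loose polished grey-green disc, 41 mm in diameter, 22 mm thick, lying flat on its rest's pad, within 4 mm of the pad's middle. Origin at the centre of its underside, z up; its top is 22 mm higher. Starting height of its top above the bench: 80 mm. Tap near the middle of its top: far off it, it tips
- pad_small_top (a point): centre of the top of the rubber pad under the narrowest blank, 58 mm above the bench at the start. The three rests are alike: aluminium foot 72 mm across, bolted down, collar 44 mm across and 30 mm high, and on top a round black rubber pad 40 mm across on a steel stem
- pad_small (a joint): how far the pad under the narrowest blank has sunk, in m: 0 as it starts (up), 0.018 at its bottom stop. It moves straight down, held by friction (no spring): a push of 2 to 6 N sinks it as far as the finger goes, and it stays there. Halfway is 0.009
- basin: bystander: a steel bowl of small stones, 176 mm across, 55 mm high, on the far side of the bench; origin at the centre of its underside
- spare_blank: bystander: a stone blank 56 mm in diameter, 22 mm thick, lying on the bench itself and not on a rest; not to be checked; origin at the centre of its underside
- jar: bystander: a closed clear jar, 64 mm in diameter, 100 mm high, with a white lid, at the left; origin at the centre of its underside
- brush: bystander: a hand brush lying on the bench at the right, along its own x axis; origin on its underside
Things that resemble listed ones, but are neither listed nor needed, are in the scene too. Leave any orange look-alike of the blank_small alone.

How it is judged:
By the outcome, as a careful person would: the job done as asked, in the order asked, and still so for the second after the job is handed in, with the robot touching nothing.
It also fails if it takes over 45 s, if anything falls off the work surface, if the arm or the gripper's body presses on something with over 40 N, if the wrist force passes 120 N, or if a joint passes its speed limit or range.

## Working session

There is one attempt and no reset: what is moved stays moved. The work goes in short steps, Python scripts to look and compute and a shell command to move; the robot and the scene stay as the last step left them, time stands still between calls to the robot, and variables do not carry over. Pictures are saved under pics/ and viewed, and the job is handed in when it is done.

```bash
mkdir -p pics; ls; python3 - <<'E'
from rig import r, optics, ticket
import cv2
print(r.sense(), r.pinch_z)
for n in ("scene","side","wrist"):
    i=optics.camera_info(n); print(n,i)
    cv2.imwrite(f"pics/{n}0.png",optics.grab_frame(n)[:,:,::-1])
E
```

```text
pics
{'clock': 0.0, 'qpos': array([-1.26840696e+00,  3.53677829e-01,  1.63415457e+00, -5.38521966e-06,
        1.15516891e+00, -2.42630116e-03]), 'qvel': array([ 0.00199015,  0.00110426, -0.00019953,  0.00150778,  0.00083046,
       -0.00099266]), 'joint_efforts': array([ 8.09372832e-04, -6.05253124e+01, -3.42061615e+01,  2.38331177e-04,
        9.62779013e-03, -1.52990862e-05]), 'eef_pos': array([ 187.41322335, -595.73652092,  230.53438783]), 'tcp_rot': array([-3.14018399e+00,  1.50584344e-06,  3.04817849e-01]), 'contact_force': array([-0.00252347, -0.0082365 , -0.31366447]), 'wrist_torque': array([ 0.03019006, -0.00770619, -0.02563999]), 'opening': 0.9990800766658359} -18.700000000000003
scene {'fx': 405.90596371952745, 'fy': 405.90596371952745, 'cx': 322.24976446147747, 'cy': 202.34249707395406, 'world_from_camera': array([[-6.04646737e-02,  7.85097516e-01, -6.16413752e-01,
         1.27400377e+03],
       [ 9.98169791e-01,  4.82041163e-02, -3.65161853e-02,
         3.59000660e+01],
       [ 1.04491381e-03, -6.17493525e-01, -7.86575269e-01,
         9.57335301e+02],
       [ 0.000
[... 317 characters left out ...]
784537e-01,  8.46001380e-01,
        -1.26557284e+03],
       [ 1.77924670e-02, -8.57829342e-01, -5.13626565e-01,
         8.32419586e+02],
       [ 0.00000000e+00,  0.00000000e+00,  0.00000000e+00,
         1.00000000e+00]])}
wrist {'fx': 309.70691628693146, 'fy': 309.70691628693146, 'cx': 320.23041966243375, 'cy': 197.76516139987976, 'world_from_camera': array([[ 2.99071783e-01, -9.03716545e-01, -3.06353514e-01,
         2.66424344e+02],
       [-9.54230541e-01, -2.83367507e-01, -9.56395907e-02,
        -5.69026880e+02],
       [-3.79551026e-04,  3.20934982e-01, -9.47101153e-01,
         3.71803714e+02],
       [ 0.00000000e+00,  0.00000000e+00,  0.00000000e+00,
         1.00000000e+00]])}
```

View pics/scene0.png

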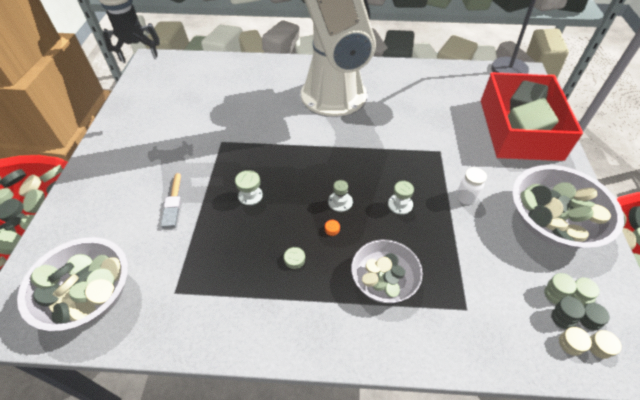

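View pics/side0.png

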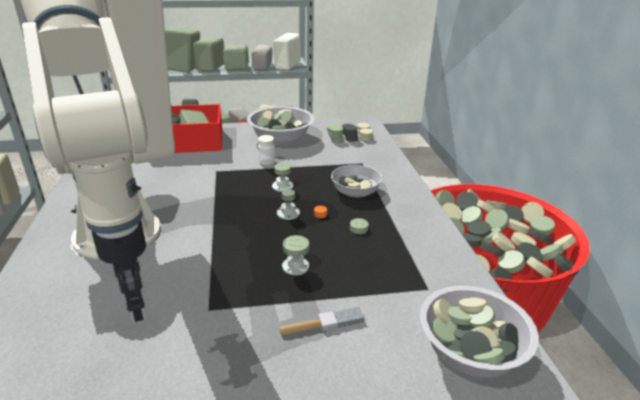

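View pics/wrist0.png

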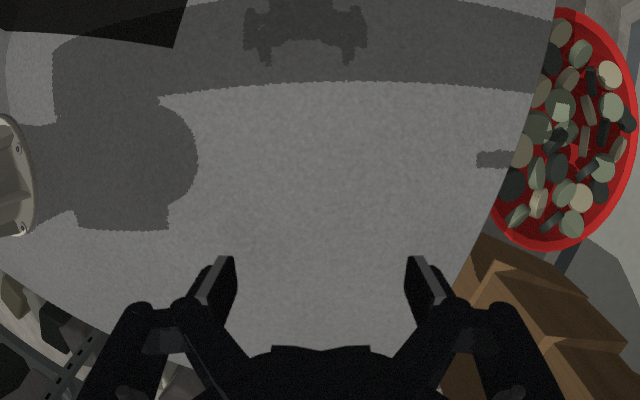

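Scene view: green blanks on rests are at about (247,181), (341,187) and (403,190). The spare at (294,258) lies on the mat, and the orange look-alike is at (332,228). Next I'll measure them and enlarge the crops.

```bash
cat > h.py <<'E'
import numpy as np, cv2
from rig import r, optics, ticket
def proj(n,p,info=None):
    i=info or optics.camera_info(n); M=np.linalg.inv(i['world_from_camera']); c=M[:3,:3]@np.asarray(p,float)+M[:3,3]
    return np.array([i['fx']*c[0]/c[2]+i['cx'], i['fy']*c[1]/c[2]+i['cy']])
def cast(n,uv,z,info=None):
    i=info or optics.camera_info(n); M=i['world_from_camera']
    uv=np.asarray(uv,float).reshape(-1,2)
    x=(uv[:,0]-i['cx'])/i['fx']; y=(uv[:,1]-i['cy'])/i['fy']
    if n=='wrist':
        t=np.hypot(x,y); s=np.where(t>1e-9,np.sin(t)/np.maximum(t,1e-9),1); d=np.c_[x*s,y*s,np.cos(t)]
    else: d=np.c_[x,y,np.ones(len(x))]
    d=d@M[:3,:3].T; o=M[:3,3]
    return o+d*((z-o[2])/d[:,2])[:,None]
def topcrop(img,u,v,h,k=8):
    c=img[v-h:v+h,u-h:u+h]; return cv2.resize(c,None,fx=k,fy=k,interpolation=cv2.INTER_NEAREST)
E
python3 - <<'E'
from h import *
a=cv2.imread('pics/scene0.png'); b=cv2.imread('pics/side0.png')
A=a[165:215,230:420]; A=cv2.resize(A,None,fx=4,fy=4,interpolation=cv2.INTER_NEAREST)
B=b[150:280,250:380]; B=cv2.resize(B,None,fx=3,fy=3,interpolation=cv2.INTER_NEAREST)
W=np.zeros((200+390,760,3),np.uint8); W[:200]=A; W[200:,:390]=B
cv2.imwrite('pics/crop0.png',W)
for n,img in (('scene',a),('side',b)):
    hsv=cv2.cvtColor(img,cv2.COLOR_BGR2HSV)
    m=cv2.inRange(hsv,(30,25,50),(85,255,255))
    k,l,s,c=cv2.connectedComponentsWithStats(m)
    for j in range(1,k):
        if s[j,4]>60 and s[j,1]>140: print(n,s[j],c[j].round(1),cast(n,c[j],69)[0].round(0))
E
```

```text
scene [ 41 166  21  15 116] [ 51.3 173.1] [ 518. -809.   69.]
scene [234 170  27  23 478] [247.2 180.3] [ 510. -228.   69.]
scene [333 179  16  16 200] [340.4 186.7] [518.  43.  69.]
scene [394 180  21  19 311] [403.6 188.9] [515. 224.  69.]
scene [553 183  42  38 817] [574.3 203.8] [540. 694.  69.]
scene [521 184  19  27 303] [529.6 197.6] [525. 575.  69.]
scene [  0 189  12  22 171] [  4.4 197.3] [ 615. -897.   69.]
scene [ 20 189  24  23 346] [ 32.6 200.2] [ 620. -813.   69.]
scene [ 18 215  16  14 117] [ 25.  220.7] [ 689. -798.   69.]
scene [634 219   6  25  87] [637.1 231.8] [625. 829.  69.]
scene [  0 226  20  27 403] [  7.7 239.2] [ 749. -813.   69.]
scene [283 246  23  24 396] [294.3 257.3] [758. -65.  69.]
scene [ 67 255  48  49 721] [ 85.2 278.7] [ 848. -564.   69.]
scene [ 31 266  28  23 424] [ 43.7 276.7] [ 849. -667.   69.]
scene [373 271  26  26 249] [384.6 285.1] [821. 159.  69.]
scene [545 274  52  33 744] [566.2 291. ] [810. 590.  69.]
side [274 164  17  12 179] [281.9 169.4] [517. 211.  69.]
side [281 189  15  13 156] [288.2 195.1] [520.  34.  69.]
side [436 192  18  15 171] [444.6 198.2] [1003.  -47.   69.]
side [ 458  195   67   56 1267] [486.2 220.2] [1076. -183.   69.]
side [530 215  24  22 351] [541.  224.6] [1224. -225.   69.]
side [349 217  21  18 295] [358.8 225.4] [ 701. -161.   69.]
side [451 217  12  17  86] [457.4 223.6] [ 985. -189.   69.]
side [282 234  28  23 522] [295.5 245. ] [ 512. -230.   69.]
side [492 243  76  33 783] [529.2 256.9] [1110. -363.   69.]
side [ 432  304   85   60 2028] [474. 332.] [ 853. -591.   69.]
side [452 343  17  14  82] [459.9 351.4] [ 801. -637.   69.]
```

View pics/crop0.png

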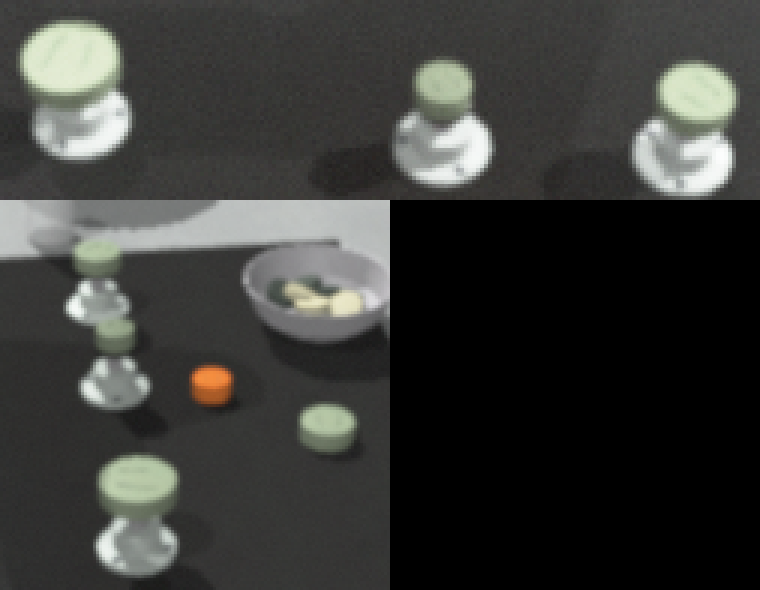

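Sizes settle which is which. The scene widths 27:21:16 px match 70:54:41 mm:

| Blank | Pixel | Rough position |
|---|---|---|
| Large | (247,181) | (511,-229) |
| Medium | (403,190) | (516,218) |
| Small | (341,187) | (519,38) |

The enlarged crop shows all three on white feet, while the orange one and the spare lie on the mat. I'll move above the large one with the fingers shut, then measure with the wrist camera.

```bash
python3 -m jog '255 33 -20 0 0 0 0;255 33 -20 0 0 0 0;255 33 -20 0 0 0 0;255 33 -20 0 0 0 0;255 33 -20 0 0 0 0' 20; python3 -m jog '255 33 -20 0 0 0 0;255 33 -20 0 0 0 0;255 33 -20 0 0 0 0;255 33 -20 0 0 0 0;255 33 -20 0 0 0 0'
```

```text
clock: 0.57
eef_pos: [313.8, -451.3, 228.7]
tcp_rot: [-3.141, 0.002, 0.295]
contact_force: [0.5, -0.3, -0.5]
opening: 0.3
clock: 0.98
eef_pos: [446.7, -299.3, 228.0]
tcp_rot: [-3.141, 0.003, 0.293]
contact_force: [0.5, -0.0, -0.4]
opening: 0.002
```

```bash
python3 -m jog '255 27 -16 12 0 0 0;255 27 -16 12 0 0 0;255 20 -12 12 0 0 0;255 5 -3 5 0 0 0;255 0 0 0 0 0 0'
cat > look.py <<'E'
import sys
from h import *
tag=sys.argv[1]; X,Y=float(sys.argv[2]),float(sys.argv[3]); zt=float(sys.argv[4])
s=r.sense(); info=optics.camera_info('wrist')
img=optics.grab_frame('wrist')[:,:,::-1].copy(); cv2.imwrite(f'pics/w_{tag}.png',img)
hsv=cv2.cvtColor(img,cv2.COLOR_BGR2HSV)
m=cv2.inRange(hsv,(30,25,50),(85,255,255)); cv2.imwrite(f'pics/m_{tag}.png',m)
cs,_=cv2.findContours(m,cv2.RETR_EXTERNAL,cv2.CHAIN_APPROX_NONE)
print('tcp',s['eef_pos'].round(1),s['tcp_rot'].round(4),'F',s['contact_force'].round(2))
for c in cs:
    if cv2.contourArea(c)<150: continue
    P=cast('wrist',c.reshape(-1,2),zt,info)[:,:2]
    (x,y),rad=cv2.minEnclosingCircle(P.astype(np.float32))
    if np.hypot(x-X,y-Y)<90: print('blob px',c.reshape(-1,2).mean(0).round(0),'circle',round(x,1),round(y,1),'d',round(2*rad,1),'ext',np.ptp(P,axis=0).round(1))
E
python3 look.py L0 511 -229 80
```

```text
clock: 1.4
eef_pos: [515.7, -221.6, 185.8]
tcp_rot: [-3.141, -0.0, 0.3]
contact_force: [-0.0, -0.0, -0.4]
opening: -0.002
tcp [ 515.7 -221.6  185.8] [-3.1413e+00 -3.0000e-04  3.0030e-01] F [-0.01 -0.04 -0.35]
blob px [326. 200.] circle 513.3 -225.4 d 72.3 ext [71.9 69.6]
```

View pics/w_L0.png

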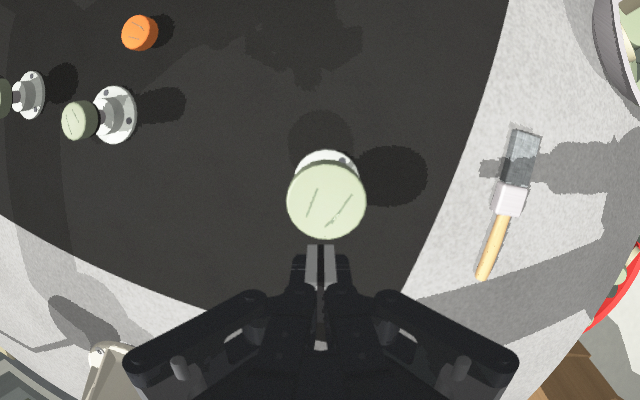

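View pics/m_L0.png

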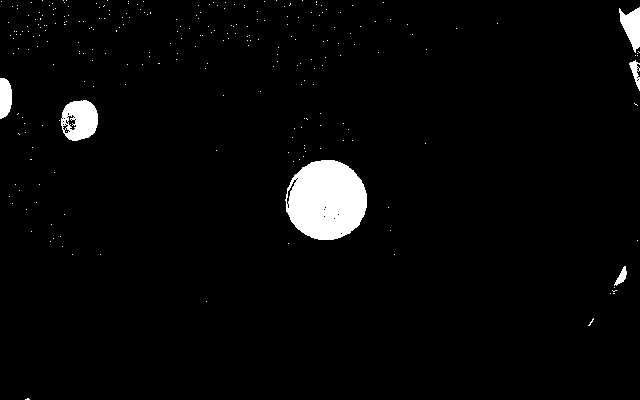

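The wrist view shows the large disc at pixel (326,200). It casts onto z=80 as (513,-225) with d 72, against 70 expected. I'll centre on it and descend.

```bash
python3 -m jog '255 -3.4 2.6 25 0 0 0;255 0 0 30 0 0 0;255 0 0 25 0 0 0;255 0 0 0 0 0 0;255 0 0 0 0 0 0'; python3 look.py L1 511 -229 80
```

```text
clock: 1.87
eef_pos: [511.8, -232.0, 108.1]
tcp_rot: [3.137, -0.003, 0.297]
contact_force: [0.6, -0.2, 0.2]
opening: -0.002
tcp [ 511.8 -232.   108.1] [ 3.1369 -0.0033  0.2967] F [ 0.61 -0.22  0.2 ]
blob px [314. 230.] circle 514.4 -224.8 d 72.1 ext [71.3 68.8]
```

View pics/w_L1.png

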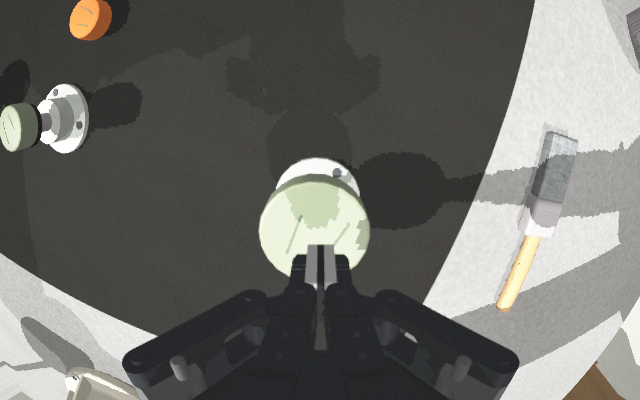

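```bash
python3 -m jog '255 4.3 -6 0 0 0 0;255 0 0 0 0 0 0;255 0 0 6 0 0 0;255 0 0 0 0 0 0;255 0 0 0 0 0 0'; python3 look.py L2 511 -229 80
```

```text
clock: 2.33
eef_pos: [516.8, -226.9, 108.0]
tcp_rot: [3.131, -0.009, 0.295]
contact_force: [0.7, -0.6, -0.5]
opening: 0.0
tcp [ 516.8 -226.9  108. ] [ 3.1313 -0.0095  0.295 ] F [ 0.7  -0.63 -0.54]
blob px [329. 235.] circle 514.8 -224.9 d 72.5 ext [70.5 68.7]
```

```bash
for i in 1 2 3; do python3 -m jog '255 0 0 3 0 0 0'|head -4; done;  python3 -m jog '255 0 0 0 0 0 0'|head -4
```

```text
clock: 2.47
eef_pos: [517.1, -226.9, 105.5]
tcp_rot: [3.131, -0.01, 0.295]
contact_force: [0.6, 0.7, 0.5]
clock: 2.55
eef_pos: [517.3, -227.0, 102.5]
tcp_rot: [3.13, -0.011, 0.295]
contact_force: [0.1, 0.5, -1.6]
clock: 2.63
eef_pos: [517.5, -227.0, 99.3]
tcp_rot: [3.13, -0.011, 0.295]
contact_force: [-0.5, -0.6, -0.2]
clock: 2.72
eef_pos: [517.0, -226.8, 98.5]
tcp_rot: [3.131, -0.01, 0.296]
contact_force: [0.1, 1.0, 0.2]
```

```bash
python3 -m jog '255 -2.3 -2.6 3 0.6 -0.6 0;255 0 0 3 0 0 0;255 0 0 0 0 0 0'|head -4
```

```text
clock: 2.97
eef_pos: [513.5, -224.7, 91.4]
tcp_rot: [-3.14, 0.002, 0.295]
contact_force: [0.5, 0.5, 0.5]
```

Aligned at (513.5,-224.7) and vertical. Now I'll go down gently, watching the force.

```bash
python3 -m jog '255 0 0 4 0 0 0;255 0 0 4 0 0 0'|head -4;for i in 1 ; do python3 -m jog '255 0 0 2 0 0 0'|head -4; done; python3 -m jog '255 0 0 2 0 0 0'|head -4
```

```text
clock: 3.13
eef_pos: [513.8, -224.8, 83.2]
tcp_rot: [-3.14, 0.002, 0.295]
contact_force: [-0.5, -0.4, -0.5]
clock: 3.22
eef_pos: [513.7, -224.8, 80.6]
tcp_rot: [-3.14, 0.002, 0.295]
contact_force: [-0.1, 0.9, 0.4]
clock: 3.3
eef_pos: [513.7, -224.8, 78.3]
tcp_rot: [-3.14, 0.002, 0.295]
contact_force: [-0.4, 0.8, 2.3]
```

Contact at about z=80. I'll continue to about 71.

```bash
python3 -m jog '255 0 0 2 0 0 0;255 0 0 2 0 0 0'|head -4;python3 -m jog '255 0 0 1.5 0 0 0'|head -4
```

```text
clock: 3.47
eef_pos: [513.7, -224.8, 74.0]
tcp_rot: [-3.14, 0.002, 0.295]
contact_force: [-0.6, 0.2, 3.3]
clock: 3.55
eef_pos: [513.8, -224.8, 72.4]
tcp_rot: [-3.14, 0.002, 0.295]
contact_force: [-0.7, -0.2, 1.6]
```

```bash
python3 -m jog '255 0 0 1 0 0 0'|head -4;python3 -m jog '255 0 0 0 0 0 0'|head -4
```

```text
clock: 3.63
eef_pos: [513.7, -224.8, 71.2]
tcp_rot: [-3.14, 0.002, 0.295]
contact_force: [-0.8, 0.0, 1.7]
clock: 3.72
eef_pos: [513.7, -224.8, 71.1]
tcp_rot: [-3.14, 0.002, 0.295]
contact_force: [-0.1, 0.5, 0.8]
```

```bash
python3 -m jog '255 0 0 -3 0 0 0;255 0 0 -10 0 0 0;255 0 0 -25 0 0 0;255 0 0 -30 0 0 0;255 0 0 -30 0 0 0'; python3 look.py L3 511 -229 71
python3 - <<'E'
from h import *
a=optics.grab_frame('scene')[:,:,::-1];b=optics.grab_frame('side')[:,:,::-1]
cv2.imwrite('pics/c1.png',np.hstack([topcrop(a,247,185,25,8),topcrop(b,296,250,25,8)]))
for n,img in (('scene',a),('side',b)):
    m=cv2.inRange(cv2.cvtColor(img,cv2.COLOR_BGR2HSV),(30,25,50),(85,255,255))
    k,l,s,c=cv2.connectedComponentsWithStats(m)
    for j in range(1,k):
        if s[j,4]>60 and 220<c[j][0]<420 and 150<c[j][1]<260: print(n,s[j],c[j].round(1))
E
```

```text
clock: 4.13
eef_pos: [509.7, -223.0, 167.6]
tcp_rot: [-3.132, 0.012, 0.296]
contact_force: [0.3, 0.1, -0.9]
opening: -0.002
tcp [ 509.7 -223.   167.6] [-3.1318  0.012   0.2955] F [ 0.25  0.08 -0.87]
blob px [328. 195.] circle 513.4 -225.9 d 72.1 ext [71.6 69.1]
scene [235 171  27  24 416] [247.6 182.2]
scene [333 179  16  16 201] [340.3 186.6]
scene [393 180  22  19 315] [403.4 189. ]
scene [282 246  24  24 422] [294.1 257.4]
side [274 164   9  12  87] [278.1 169.6]
side [281 190  10  12  93] [285.3 195.7]
side [349 217  20  18 297] [358.7 225.4]
side [282 237  28  23 521] [295.5 247.8]
```

View pics/c1.png

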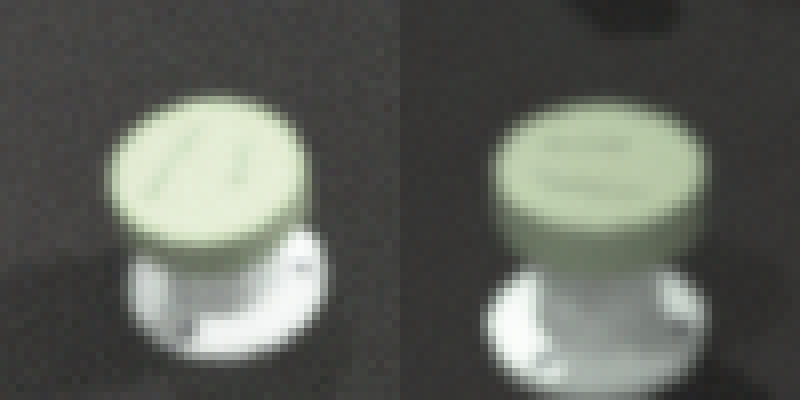

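View pics/w_L3.png

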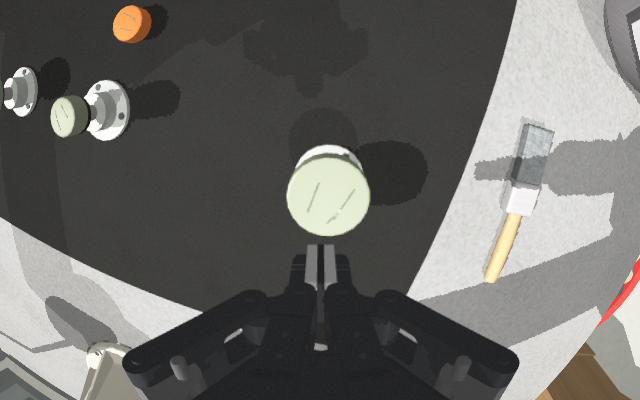

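The large disc is level and still centred at (513.4,-225.9). Its side-view drop of 2.8 px is about 8.6 mm. Next is the medium one, passing over the small one at z≈165.

```bash
python3 -m jog '255 11 -35 0 0 0 0;255 11 -35 0 0 0 0;255 11 -35 0 0 0 0;255 11 -35 0 0 0 0;255 11 -35 0 0 0 0'|head -4;  python3 -m jog '255 11 -35 0 0 0 0;255 11 -35 0 0 0 0;255 11 -35 0 0 0 0;255 11 -35 0 0 0 0;255 11 -35 0 0 0 0'|head -4
```

```text
clock: 4.7
eef_pos: [512.9, -41.1, 169.1]
tcp_rot: [-3.139, 0.007, 0.285]
contact_force: [0.3, -0.4, -0.4]
clock: 5.12
eef_pos: [511.7, 150.6, 166.2]
tcp_rot: [-3.139, 0.012, 0.284]
contact_force: [0.9, -0.9, 0.8]
```

```bash
python3 -m jog '255 9 -25 0 0 0 0;255 7 -20 0 0 0 0;255 3 -8 0 0 0.5 0;255 1 -3 0 0 0 0;255 0 0 0 0 0 0'|head -4; python3 look.py M0 515 219 80
```

```text
clock: 5.53
eef_pos: [511.6, 219.0, 163.0]
tcp_rot: [-3.138, 0.008, 0.292]
contact_force: [0.9, -0.3, 0.2]
tcp [511.6 219.  163. ] [-3.1378  0.0076  0.2917] F [ 0.9  -0.27  0.2 ]
blob px [315. 194.] circle 519.4 224.3 d 56.4 ext [56.3 53.4]
```

View pics/w_M0.png

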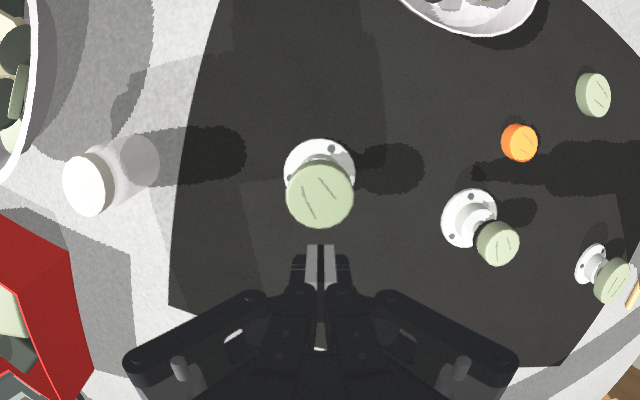

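Medium disc at pixel (319,194), casting to (519.4,224.3) with d 56 (54 expected). The jar is well clear on the left. I'll align and descend.

```bash
python3 -m jog '255 4.5 -1.4 15 0 0.2 0;255 4.5 -1.4 15 0 0.2 0;255 0 0 15 0 0 0;255 0 0 12 0 0 0;255 0 0 3 0 0 0'|head -4; python3 look.py M1 515 219 80
```

```text
clock: 6.0
eef_pos: [520.3, 217.1, 101.9]
tcp_rot: [-3.139, -0.0, 0.286]
contact_force: [0.0, -1.4, -0.3]
tcp [520.3 217.1 101.9] [-3.1393e+00 -4.0000e-04  2.8560e-01] F [ 0.04 -1.43 -0.33]
blob px [311. 233.] circle 521.1 225.8 d 57.0 ext [56.1 53.2]
```

```bash
python3 -m jog '255 2.2 -7.6 2 0 0 0;255 0 0 3 0 0 0;255 0 0 0 0 0 0'|head -4
```

```text
clock: 6.3
eef_pos: [520.9, 223.6, 97.8]
tcp_rot: [-3.14, -0.0, 0.283]
contact_force: [-0.6, -0.3, -0.0]
```

```bash
python3 -m jog '255 -0.5 -1 4 0 0 0;255 0 0 4 0 0 0;255 0 0 4 0 0 0;255 0 0 2 0 0 0'|head -4;  python3 look.py M2 515 219 80
```

```text
clock: 6.63
eef_pos: [521.4, 225.2, 84.7]
tcp_rot: [-3.139, -0.004, 0.283]
contact_force: [-0.0, -1.2, -0.7]
tcp [521.4 225.2  84.7] [-3.1393 -0.0041  0.2831] F [-0.01 -1.15 -0.73]
blob px [323. 248.] circle 522.2 224.9 d 57.3 ext [52.  53.1]
```

View pics/w_M2.png

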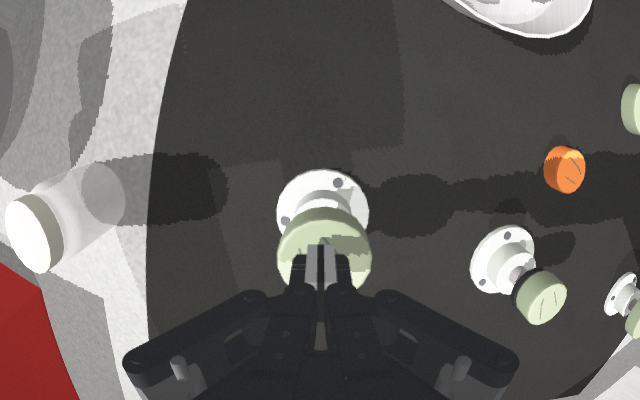

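```bash
python3 -m jog '255 -1.2 0 0 0 0 0;255 0 0 2 0 0 0'|head -4;python3 -m jog '255 0 0 2 0 0 0'|head -4;python3 -m jog '255 0 0 2 0 0 0'|head -4
```

```text
clock: 6.85
eef_pos: [520.0, 224.8, 82.3]
tcp_rot: [-3.139, -0.004, 0.283]
contact_force: [0.4, 0.3, -0.7]
clock: 6.93
eef_pos: [520.0, 224.9, 80.3]
tcp_rot: [-3.139, -0.004, 0.283]
contact_force: [-0.6, 0.7, 1.0]
clock: 7.02
eef_pos: [520.1, 224.9, 78.3]
tcp_rot: [-3.139, -0.004, 0.283]
contact_force: [-0.8, -1.1, 3.9]
```

```bash
python3 -m jog '255 0 0 2 0 0 0;255 0 0 2 0 0 0'|head -4;python3 -m jog '255 0 0 2 0 0 0'|head -4
```

```text
clock: 7.18
eef_pos: [520.1, 224.9, 74.3]
tcp_rot: [-3.139, -0.004, 0.283]
contact_force: [-1.9, 0.2, 2.3]
clock: 7.27
eef_pos: [520.1, 224.9, 72.2]
tcp_rot: [-3.139, -0.004, 0.283]
contact_force: [-1.1, -0.5, 3.5]
```

```bash
python3 -m jog '255 0 0 1.1 0 0 0;255 0 0 0 0 0 0'|head -4; python3 -m jog '255 0 0 -3 0 0 0;255 0 0 -10 0 0 0;255 0 0 -25 0 0 0;255 0 0 -30 0 0 0;255 0 0 -20 0 0 0'; python3 look.py M3 515 219 71
python3 - <<'E'
from h import *
a=optics.grab_frame('scene')[:,:,::-1];b=optics.grab_frame('side')[:,:,::-1]
cv2.imwrite('pics/c2.png',np.hstack([topcrop(a,400,192,25,8),topcrop(b,283,178,25,8)]))
for n,img in (('scene',a),('side',b)):
    m=cv2.inRange(cv2.cvtColor(img,cv2.COLOR_BGR2HSV),(30,25,50),(85,255,255))
    k,l,s,c=cv2.connectedComponentsWithStats(m)
    for j in range(1,k):
        if s[j,4]>60 and 220<c[j][0]<420 and 150<c[j][1]<260: print(n,s[j],c[j].round(1))
E
```

```text
clock: 7.43
eef_pos: [520.1, 224.9, 70.7]
tcp_rot: [-3.139, -0.004, 0.283]
contact_force: [-0.3, -0.1, 3.1]
clock: 7.85
eef_pos: [516.6, 223.2, 158.1]
tcp_rot: [-3.141, 0.006, 0.283]
contact_force: [0.4, -0.2, 0.1]
opening: -0.003
tcp [516.6 223.2 158.1] [-3.1405  0.0061  0.2832] F [ 0.36 -0.23  0.12]
blob px [319. 199.] circle 519.6 224.4 d 57.0 ext [56.4 52.8]
scene [235 171  26  23 428] [247.5 182.2]
scene [333 179  16  16 203] [340.3 186.6]
scene [393 182  21  19 302] [403.  191.2]
scene [283 246  24  24 327] [294.5 257.4]
side [274 166  17  12 176] [282.  171.4]
side [281 189  15  13 163] [288.2 194.8]
side [349 217  21  18 295] [358.8 225.5]
side [282 237  28  22 520] [295.6 247.7]
```

View pics/c2.png

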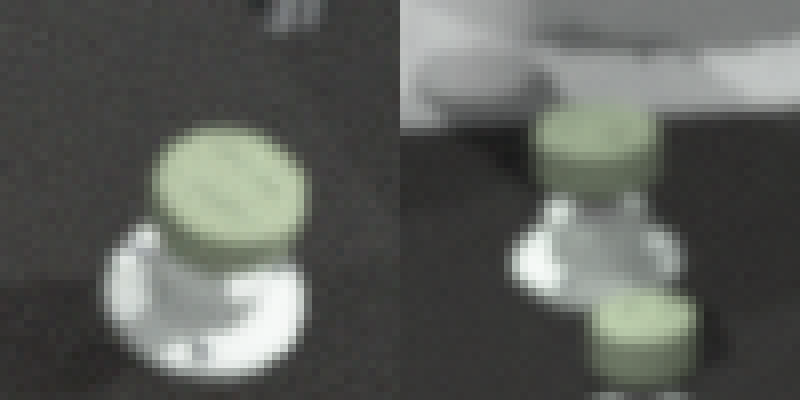

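View pics/w_M3.png

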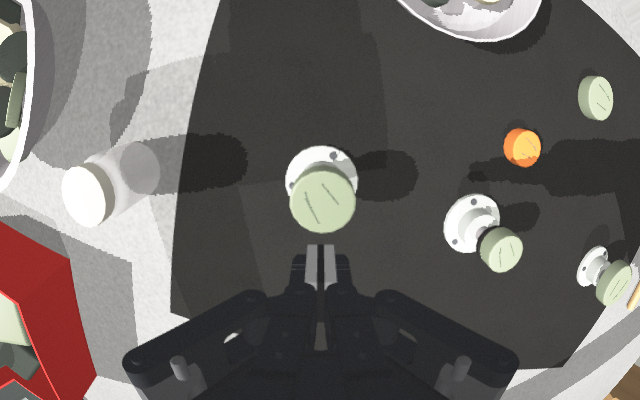

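Medium sank level and didn't move: (519.6,224.4). Now the small one, near (521,43).

```bash
python3 -m jog '255 -9 34 0 0 0 0;255 -9 34 0 0 0 0;255 -9 34 0 0 0 0;255 -8 30 0 0 0 0;255 -5 22 0 0 0 0'|head -4; python3 -m jog '255 -2 8 0 0 0 0;255 -1 3 0 0 0 0;255 0 0 0 0 0 0'|head -4; python3 look.py S0 520 43 80
```

```text
clock: 8.42
eef_pos: [520.5, 63.8, 155.5]
tcp_rot: [-3.138, 0.004, 0.291]
contact_force: [0.7, -0.3, -0.4]
clock: 8.67
eef_pos: [519.0, 47.8, 153.5]
tcp_rot: [-3.138, 0.008, 0.286]
contact_force: [-0.6, 0.6, 0.1]
tcp [519.   47.8 153.5] [-3.1382  0.0081  0.2864] F [-0.64  0.57  0.12]
blob px [328. 209.] circle 521.9 44.9 d 45.4 ext [44.2 40.7]
```

View pics/w_S0.png

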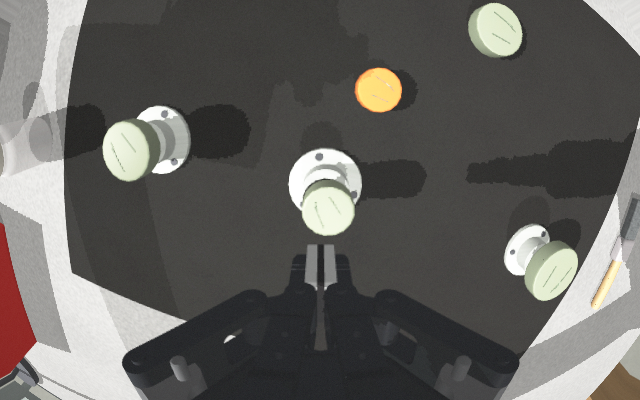

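Small disc at pixel (328,209), casting to (521.9,44.9) with d 45. That is above 41 because the shaded side is in the mask, so I'll isolate the bright top face.

```bash
python3 - <<'E'
from h import *
img=cv2.imread('pics/w_S0.png'); info=optics.camera_info('wrist')
hsv=cv2.cvtColor(img,cv2.COLOR_BGR2HSV)
for x in range(170,245,4): print(x,hsv[x,328],end=' ')
print()
m0=cv2.inRange(hsv,(30,25,50),(85,255,255))
for t in (150,180,200):
    m=m0&cv2.inRange(hsv[:,:,2],t,255)
    m=cv2.morphologyEx(m,cv2.MORPH_CLOSE,np.ones((7,7)))
    for c in cv2.findContours(m,0,1)[0]:
        P=cast('wrist',c.reshape(-1,2),80,info)[:,:2]
        (x,y),rad=cv2.minEnclosingCircle(P.astype(np.float32))
        if np.hypot(x-520,y-43)<20 and rad>10: print(t,round(x,1),round(y,1),round(2*rad,1),np.ptp(P,axis=0))
E
```

```text
170 [ 53   4 245] 174 [ 45   2 252] 178 [ 45   6 241] 182 [ 39  38 115] 186 [ 41  42 133] 190 [ 40  22 245] 194 [ 40  22 245] 198 [ 38  23 241] 202 [ 37  22 247] 206 [ 39  20 247] 210 [ 38  19 247] 214 [ 38  20 248] 218 [ 38  21 248] 222 [ 37  19 248] 226 [ 38  19 248] 230 [ 37  17 248] 234 [ 38  32 229] 238 [23 14 73] 242 [24 17 73] 
150 520.2 46.8 43.2 [39.15710866 39.78547589]
180 519.5 45.5 40.2 [38.73508332 39.23229233]
200 513.3 45.4 30.6 [23.78181414 23.10154494]
200 519.6 44.9 39.0 [31.84224555 37.56709024]
```

Top face is at about (519.7,45) with d≈40, so I'll align to that and descend.

```bash
python3 -m jog '255 0 1.5 12 -0.2 0.4 0;255 0 1.4 14 0 0 0;255 0 0 14 0 0 0;255 0 0 10 0 0 0;255 0 0 2 0 0 0'|head -4; python3 look.py S1 520 43 80
```

```text
clock: 9.13
eef_pos: [520.9, 51.5, 100.1]
tcp_rot: [-3.141, -0.002, 0.291]
contact_force: [-0.5, 0.4, 0.9]
tcp [520.9  51.5 100.1] [-3.1408e+00 -2.2000e-03  2.9130e-01] F [-0.54  0.4   0.93]
blob px [334. 240.] circle 524.0 44.6 d 45.9 ext [39.  41.1]
```

```bash
python3 -m jog '255 -2.8 5.8 2 0 0 0;255 0 0 3 0 0 0;255 0 0 0 0 0 0'|head -4
```

```text
clock: 9.43
eef_pos: [520.4, 46.0, 95.6]
tcp_rot: [-3.141, -0.003, 0.293]
contact_force: [-0.4, 1.1, 0.1]
```

```bash
python3 -m jog '255 -0.8 0.6 4 0 0 0;255 0 0 4 0 0 0;255 0 0 3 0 0 0'|head -4;  python3 look.py S2 520 43 80
```

```text
clock: 9.68
eef_pos: [521.1, 45.0, 85.4]
tcp_rot: [-3.141, -0.006, 0.293]
contact_force: [0.0, 0.2, 0.3]
tcp [521.1  45.   85.4] [-3.1414 -0.0059  0.2928] F [0.01 0.25 0.26]
blob px [319. 245.] circle 524.7 45.0 d 44.8 ext [36.9 40.3]
```

View pics/w_S2.png

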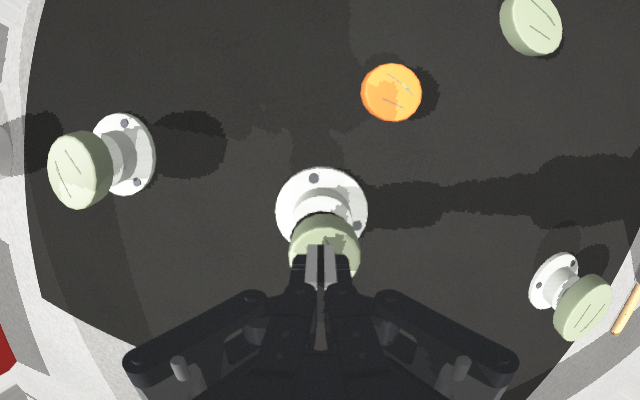

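The fingertips at pixel (321,250) are over the middle of the small top. I'll trim x by -1 and tap.

```bash
python3 -m jog '255 -1.2 0 0 0 0 0;255 0 0 2 0 0 0'|head -4;python3 -m jog '255 0 0 2 0 0 0'|head -4;python3 -m jog '255 0 0 2 0 0 0'|head -4;python3 -m jog '255 0 0 2 0 0 0'|head -4
```

```text
clock: 9.9
eef_pos: [519.6, 44.6, 82.8]
tcp_rot: [-3.141, -0.005, 0.293]
contact_force: [1.5, -0.2, -0.8]
clock: 9.98
eef_pos: [519.6, 44.6, 80.7]
tcp_rot: [-3.141, -0.005, 0.293]
contact_force: [-0.7, -0.1, 0.4]
clock: 10.07
eef_pos: [519.7, 44.6, 78.7]
tcp_rot: [-3.141, -0.005, 0.293]
contact_force: [-1.2, -0.1, 3.7]
clock: 10.15
eef_pos: [519.7, 44.6, 76.7]
tcp_rot: [-3.141, -0.006, 0.293]
contact_force: [-1.9, -0.3, 4.9]
```

```bash
python3 -m jog '255 0 0 2 0 0 0;255 0 0 2 0 0 0'|head -4;python3 -m jog '255 0 0 1.5 0 0 0'|head -4;python3 -m jog '255 0 0 0 0 0 0'|head -4
```

```text
clock: 10.32
eef_pos: [519.7, 44.6, 72.7]
tcp_rot: [-3.141, -0.005, 0.293]
contact_force: [-1.5, 0.7, 4.6]
clock: 10.4
eef_pos: [519.7, 44.6, 71.0]
tcp_rot: [-3.141, -0.005, 0.293]
contact_force: [-2.4, -0.3, 4.3]
clock: 10.48
eef_pos: [519.7, 44.6, 70.8]
tcp_rot: [-3.141, -0.005, 0.293]
contact_force: [-1.1, 0.2, 2.6]
```

```bash
python3 -m jog '255 0 0 -3 0 0 0;255 0 0 -10 0 0 0;255 0 0 -25 0 0 0;255 0 0 -35 0 0 0;255 0 0 -35 0 0 0'|head -4;python3 -m jog '255 0 0 -25 0 0 0;255 0 0 -10 0 0 0;255 0 0 0 0 0 0;255 0 0 0 0 0 0'|head -4; python3 look.py S3 520 43 71
python3 - <<'E'
from h import *
a=optics.grab_frame('scene')[:,:,::-1];b=optics.grab_frame('side')[:,:,::-1]
A=cv2.resize(a[165:215,230:420],None,fx=4,fy=4,interpolation=0)
B=cv2.resize(b[150:280,250:380],None,fx=3,fy=3,interpolation=0)
W=np.zeros((590,760,3),np.uint8); W[:200]=A; W[200:,:390]=B
cv2.imwrite('pics/c3.png',W); cv2.imwrite('pics/scene3.png',a)
for n,img in (('scene',a),('side',b)):
    m=cv2.inRange(cv2.cvtColor(img,cv2.COLOR_BGR2HSV),(30,25,50),(85,255,255))
    k,l,s,c=cv2.connectedComponentsWithStats(m)
    for j in range(1,k):
        if s[j,4]>60 and 220<c[j][0]<420 and 150<c[j][1]<260: print(n,s[j],c[j].round(1))
E
```

```text
clock: 10.9
eef_pos: [514.2, 44.0, 176.5]
tcp_rot: [-3.138, 0.009, 0.293]
contact_force: [1.3, 0.3, -0.5]
clock: 11.23
eef_pos: [518.2, 44.4, 223.8]
tcp_rot: [-3.141, -0.005, 0.293]
contact_force: [-0.3, -0.8, -0.4]
tcp [518.2  44.4 223.8] [-3.1412 -0.0054  0.2926] F [-0.31 -0.78 -0.35]
blob px [326. 180.] circle 520.4 44.8 d 43.1 ext [42.7 40.3]
scene [235 172  27  22 374] [247.6 182.1]
scene [333 181  16  16 195] [340.2 188.6]
scene [393 182  21  19 304] [403.1 191. ]
scene [282 246  24  23 284] [294.4 257.5]
side [274 166  17  12 175] [282.  171.3]
side [281 191  15  13 166] [288. 197.]
side [349 217  21  18 296] [358.8 225.5]
side [282 237  28  23 524] [295.5 247.8]
```

View pics/c3.png

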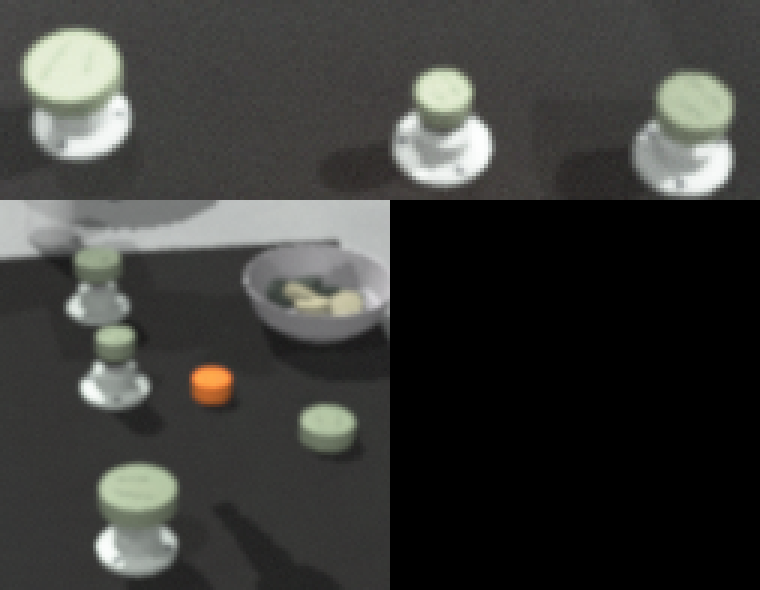

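View pics/w_S3.png

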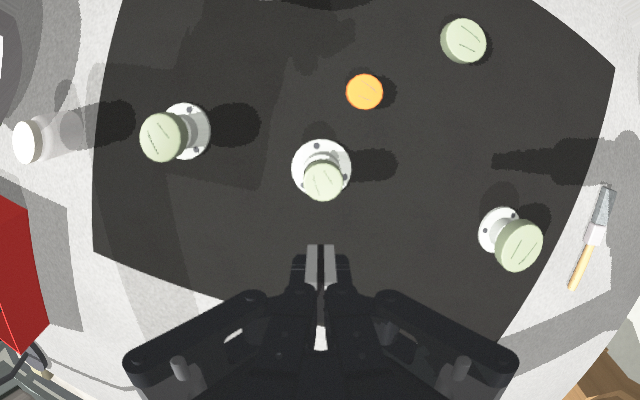

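View pics/scene3.png

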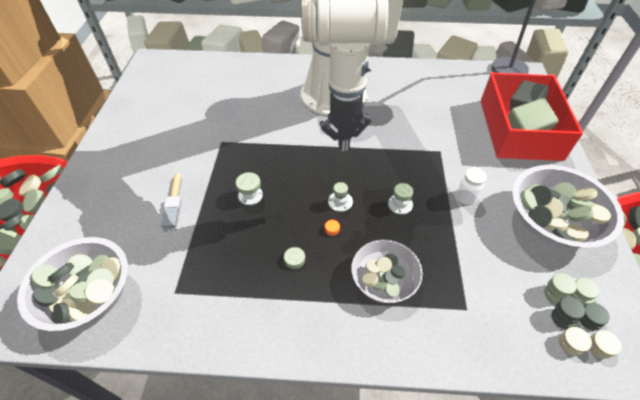

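All three tops now sit 2 to 3 px lower in the side view. They are level and in place, and the bystanders haven't moved.

```bash
python3 -c "
from rig import ticket; print(ticket.sign_off())"
```

```text
the job is handed in; nothing more can be done
None
```

I tapped the three blanks with shut fingertips, in the order widest, middle-sized, narrowest, and handed the job in at about 11.5 s. The fingers met each top at about z = 80 mm and stopped at about 71 mm. That sinks each pad about 9 mm, well short of the 18 mm stop. The vertical push read at most 4.9 N.

**Last checks**
- **Depth:** the wide blank's centre dropped 2.8 px in the side view, or about 8.6 mm. The other two dropped about 2 px, which is coarser but fits the fingertip readings.
- **Position:** wrist-camera centres before and after each tap agree to within about 1.5 mm. All three blanks looked level.
- **Bystanders:** the spare blank stayed at the same pixels. In the pictures the basin, jar, brush and orange look-alike looked unmoved, and the arm ended clear at z ≈ 224 mm.

**Disagreements:** the green mask measured the blanks 2 to 4 mm too wide because it included their shaded sides. For the narrowest one I re-measured on the bright top face alone before tapping. Some moves drifted up to 8 mm sideways while descending, and I corrected that above the blanks before touching them.

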